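Run down the wing nut of the corkscrew stand

TASK

The corkscrew stand on the bar cart is loose: turn the wing nut on its foot clockwise, seen from above, by pushing its wings round with a fingertip, stroke after stroke, until it is fully down and will turn no further. Only push the wings; never squeeze the nut between the fingers. Leave the bottle, the opener, the coasters and the ice bucket with its lid as they stand, and finish clear of everything.

Things in the scene. Friction and masses are not known exactly. Their poses are not given: they have to be found in the camera images.
- wing_nut (a joint): angle of the brass wing nut, rad, growing as it turns clockwise seen from above. The hard stop, where it sits fully down on its washer, is at 8.2; starts lie between 0 and 3.6 (0.7 to 1.3 turns to go). It takes 2 to 3 N at a wing to turn, stays where it is left, and sinks 0.6 mm per rad
- nut_center (a point): point on the nut's vertical axis at mid-height of its wings, 36 mm above the cart top when fully down, up to 5 mm more when loose. Turns with the nut: x points along one wing, the other, alike, is opposite. Each wing is an upright disc-shaped ear, 26 mm across and 9 mm thick, its centre 25 mm from the axis: 78 mm tip to tip, reaching 13 mm above and below this point
- stand: chrome corkscrew stand, fixed; origin on the nut's axis at cart-top level, z up. Foot plate 12 mm thick, x -46 to 54, y -200 to 60 mm. On its -x edge a flange stands 46 mm above the cart top, y -100 to 60 mm, inner face 42 mm from the nut's axis: no finger fits between it and a wing tip; the +x and +y sides are free. Lever corkscrew on a column, 330 mm high, within 60 mm of x 0, y -165 mm
- nut_side_p: the nut's surface on one side of its wings (its own +y side: both ears' faces and half the hub), listed to detect squeezing; origin on the axis 21 mm below nut_center, same axes. The hub is 24 mm across, its top 1 mm below nut_center; the fixed stud through it, 10 mm across, ends 55 mm above the cart top
- nut_side_m: the same for the other side (the nut's own -y side)
- nut_end_a: outer end of the wing on the nut's own +x side; origin 37.5 mm from the axis at mid-height of the wing
- nut_end_b: outer end of the opposite wing; origin 37.5 mm from the axis
- bottle: empty green glass bottle with a steel-topped stopper, 74 mm across, 305 mm high, loose, upright; origin at the centre of its underside
- opener: flat steel bottle opener, 120 mm long, 42 mm wide, 8 mm thick, loose, lying flat; origin on its underside near the middle, x along it
- coasters: stack of white ceramic coasters, 100 mm across, 32 mm high, loose; origin at the centre of its underside
- ice_bucket: round aluminium ice bucket, fixed, 176 mm across, about 200 mm high with its lid's knob; origin at the centre of its underside
- bucket_lid (a joint): opening angle of the ice bucket's hinged lid, rad, 0 shut
Mind the look-alikes: they are no part of the job. Of the things that look like the ice_bucket, take the one that is farthest from the robot's base at the start.

How it is judged:
By the outcome, as a careful person would: the job done as asked, in the order asked, and still so for the second after the job is handed in, with the robot touching nothing.
It also fails if it takes over 67 s, if anything falls off the work surface, if the arm or the gripper's body presses on something with over 40 N, if the wrist force passes 120 N, or if a joint passes its speed limit or range.

ROBOT

A 6-joint arm with a two-finger parallel gripper is mounted at the origin on the work surface. World frame = base frame: x ahead of the robot, y to its left, z up, the work surface at z = 0. Lengths are in m, angles in rad, forces in N, time in s.
With the tool pointing down it reaches from about 0.275 to 0.875 m from the base axis. Payload 12.5 kg.
Tool frame: the origin (TCP) lies between the finger pads; the fingertips stand 22 mm ahead of it and the grasp point (between the pads) lies 3 mm ahead of it; z points along the fingers, y is the line along which they close (so a half turn about z gives the same grasp; the last joint's range is limited). The gripper opens to 85 mm and grips with 20 to 120 N. Pads are 22 mm wide; open, the fingers measure 114 mm over their backs; the gripper's body (76 mm by 85 mm) begins 54 mm behind the grasp point. The pads swing forward as they close: fully open they stand 13 mm farther back than shut.
Start: joints at [-1.239, 0.351, 1.652, -0, 1.139, -0.085], TCP at [0.223, -0.503, 0.253] pointing down, gripper open.
Joint ranges: [-2.75, 2.75], [-0.79, 2.1], [0.01, 2.65], [-1.57, 4.71], [0.07, 3.14], [-2.87, 2.87]. Speed limits (rad/s): [2.22, 2.22, 2.79, 3.14, 3.14, 3.14].

INTERFACE

Orientations are given as a unit quaternion [x, y, z, w].
In Python, from rig import arm gives the robot as it stands. Calls block until the motion is done:
- arm.move_ptp(position, orientation): joint-space move of the TCP to a pose.
- arm.line_to(position, orientation=None, velocity=0.15, f_stop=None): straight line of the TCP; orientation=None keeps the orientation; velocity is the mean speed in m/s. With f_stop (N) it stops when the force on the tool has changed by that much, and returns True; else False.
- arm.movej(angles): joint-space move.
- arm.move_gripper(opening, effort=None): finger opening in m; effort is the grip in N (None keeps the last); returns when the fingers have stopped.
- arm.hold(seconds).
- arm.ik(position, orientation): joint angles nearest the present ones, or None.
- arm.sense(): the state.
- arm.grab_frame(name): name is "scene" or "top"; returns a dict with "frame" (384x512x3 uint8, blue, green, red), "depth" (384x512 float32, m along the optical axis (not along the pixel's ray), 0 where there is no reading), "camera_matrix" (3x3 intrinsics, pixels), "T" (4x4, takes a point from camera to world coordinates). Camera axes: x right, y up, looking along -z (the intrinsics and any distortion apply to the point x, -y, -z); pixel columns grow to the right and rows downward; lengths in m; the calibration is good to about 2 mm. A picture is of the moment at which its call begins.
A pose or a line that the arm cannot do raises arm.PlanningError and nothing moves.
- arm.sign_off(): hands the job in; it is judged then, once.
Trained networks look in a picture, given as the dict that the camera call returned (one of the last four; its "shot" number tells which), for a name from the list of things; names that differ only in an ending like _2 or _b are one class to them, and where a whole thing is asked for, a point or a joint stands for the part that bears it (a point fixed in the world has none). Each returns a list of dicts, best first, with "score" (0 to 1); they miss things now and then, are a little off and sometimes report something else, mostly with a low value. They report only what shows in the picture. A call takes as long as a camera call. They do not tell look-alikes from the thing itself.
- arm.regions_of(picture, name): "region" (384x512 bool, what is visible of it).
- arm.spot_point(picture, name): "position" ([x, y, z] in m, in world coordinates, good to about 4 mm: a listed point, or the origin of a listed thing).
The state is a dict: "t": time; "joint_positions": joint angles; "joint_velocities": joint speeds; "joint_torque": joint torques, N m; "tool_pos": TCP position; "tool_rot": TCP orientation; "contact_force": force on the tool from outside, world axes, zero at the start; "ft_torque": the same for the moment, N m; "finger_gap": finger opening in m; "grip_force": force on a finger pad.
Only numpy, scipy, OpenCV 4.12 (cv2) and the standard library are available. Lean on these libraries where they do the work, as an engineer would, in place of code of your own. Each camera call takes 0.05 s, during which the arm holds its last target. There are 200 camera calls.

## Working session

There is one attempt and no reset: what is moved stays moved. The work goes in short steps, each a Python script; the robot and the scene stay as the last script left them, time stands still between calls to the robot, and variables do not carry over. Pictures are saved under pics/ and viewed, at most 10 in all, crops included, and the job is handed in when it is done.

```bash
mkdir -p pics; ls; python3 - <<'E'
from rig import arm
import cv2,numpy as np
for n in ("scene","top"):
    p=arm.grab_frame(n); cv2.imwrite(f"pics/{n}1.png",p["frame"])
    np.savez(f"pics/{n}1.npz",**{k:p[k] for k in("frame","depth","camera_matrix","T")})
    for k in("nut_center","stand","nut_side_p","nut_end_a","bottle","opener","coasters","ice_bucket"):
        print(n,k,[(np.round(d["position"],3).tolist(),round(d["score"],2)) for d in arm.spot_point(p,k)][:4])
print(arm.sense())
E
```

```text
pics
scene nut_center [([0.495, 0.082, 0.04], 0.62)]
scene stand [([0.495, 0.081, -0.0], 0.83)]
scene nut_side_p []
scene nut_end_a []
scene bottle [([0.382, -0.364, -0.003], 0.71)]
scene opener [([0.424, 0.303, 0.002], 0.9)]
scene coasters [([0.663, 0.304, -0.001], 0.7), ([0.382, -0.366, -0.0], 0.53)]
scene ice_bucket [([0.585, -0.478, 0.003], 0.69), ([0.337, -0.55, 0.005], 0.6), ([0.328, -0.18, -0.002], 0.6)]
top nut_center [([0.497, 0.08, 0.038], 0.54)]
top stand [([0.498, 0.08, 0.0], 0.88)]
top nut_side_p []
top nut_end_a []
top bottle [([0.387, -0.362, 0.003], 0.63)]
top opener [([0.427, 0.304, 0.0], 0.71)]
top coasters [([0.657, 0.301, 0.002], 0.92)]
top ice_bucket [([0.337, -0.556, -0.002], 0.89), ([0.585, -0.476, -0.004], 0.83)]
{'t': 0.9, 'joint_positions': array([-1.23861247e+00,  3.50667437e-01,  1.65180799e+00,  6.78518948e-06,
        1.13908054e+00, -8.46261277e-02]), 'joint_velocities': array([ 0.00060547, -0.00119454,  0.0001096 ,  0.0007168 ,  0.0007199 ,
        0.00094783]), 'joint_torque': array([-6.64813815e-04, -5.06020010e+01, -2.91650999e+01, -1.61559246e-04,
        5.87912036e-04, -2.07397977e-05]), 'tool_pos': array([ 0.22267257, -0.50289462,  0.25330436]), 'tool_rot': array([9.78362459e-01, 2.06898282e-01, 5.32231779e-06, 1.78211262e-05]), 'contact_force': array([0.79578225, 0.55149511, 0.15641103]), 'ft_torque': array([-0.0149511 ,  0.0190536 ,  0.00277643]), 'grip_force': 0.0, 'finger_gap': 0.08536775068658016}
```

```bash
python3 - <<'E'
import cv2,numpy as np
z=np.load("pics/top1.npz");K,T,f,d=z["camera_matrix"],z["T"],z["frame"],z["depth"]
def px(P):
    c=np.linalg.inv(T)@np.r_[P,1]; q=K@np.array([c[0],-c[1],-c[2]]); return q[:2]/q[2]
u,v=px([.496,.08,.038]);print(u,v,T[:3,3])
u,v=int(u),int(v)
c=cv2.resize(f[v-35:v+35,u-35:u+35],(560,560),interpolation=cv2.INTER_CUBIC)
cv2.imwrite("pics/crop1.png",c)
# world points of whole image, height map around nut
R,C=np.mgrid[0:384,0:512];X=(C-K[0,2])/K[0,0]*d;Y=(R-K[1,2])/K[1,1]*d
W=np.stack([X,-Y,-d],-1)@T[:3,:3].T+T[:3,3]
np.save("pics/W.npy",W)
E
python3 -c "
import cv2,numpy as np
a=cv2.imread('pics/top1.png');b=cv2.imread('pics/scene1.png')
cv2.imwrite('pics/both.png',cv2.resize(np.vstack([a,b]),(450,600)) if 0 else cv2.resize(np.hstack([a,b]),(800,300)))"
```

```text
191.6454923915366 199.26850006278184 [ 0.37276783 -0.10138203  1.58060495]
```

View pics/top1.png

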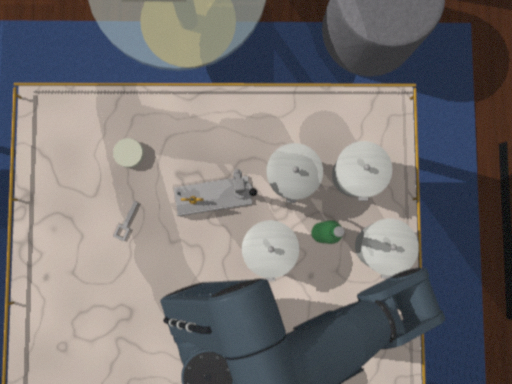

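View pics/scene1.png

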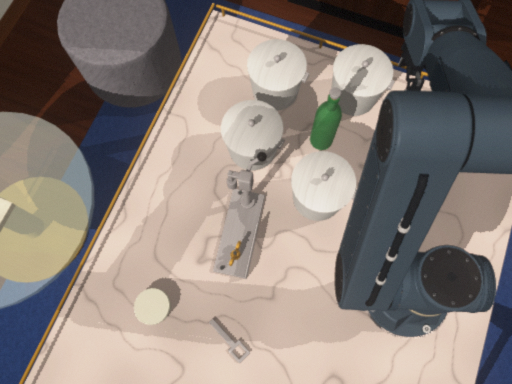

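View pics/crop1.png

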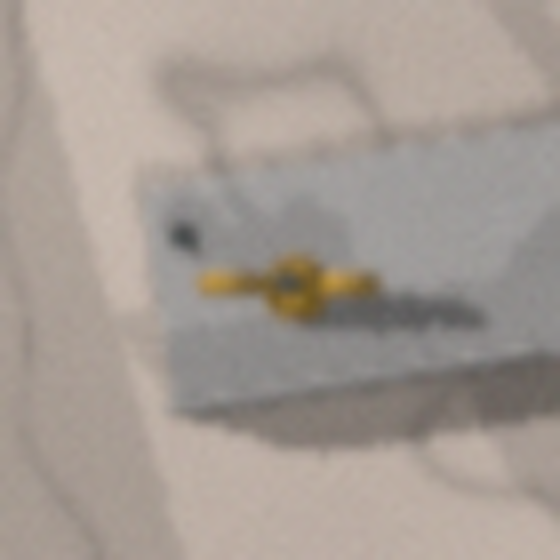

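The only nut is at top pixel (192,199), or (236,252) in the scene view. Its wings lie nearly along world y, and the flange is on the robot side. Four bucket look-alikes show in the top view at (295,171), (364,169), (270,249) and (390,246). None of them will be touched, so choosing between them doesn't matter. The other candidates for the nut are the corkscrew head at (245,185) and the black stud on the plate at (179,192), and neither is brass. Next I'll measure the wing angle and stand yaw.

```bash
cat > h.py <<'E'
import cv2,numpy as np
from scipy.spatial.transform import Rotation as Rot
def world_at(p,uv,z):
    """pixels (n,2) -> world points on plane z"""
    K,T=p["camera_matrix"],p["T"]; uv=np.asarray(uv,float)
    r=np.c_[(uv[:,0]-K[0,2])/K[0,0],-(uv[:,1]-K[1,2])/K[1,1],-np.ones(len(uv))]@T[:3,:3].T
    return T[:3,3]+r*((z-T[2,3])/r[:,2])[:,None]
def brass(p,c=(.496,.081),zc=.038):
    """wing direction (world, rad mod pi) and centre from brass pixels"""
    hsv=cv2.cvtColor(p["frame"],cv2.COLOR_BGR2HSV)
    m=(hsv[...,1]>110)&(hsv[...,0]>12)&(hsv[...,0]<35)
    v,u=np.nonzero(m); W=world_at(p,np.c_[u,v],zc)[:,:2]
    W=W[np.hypot(*(W-c).T)<.055]
    _,s,V=np.linalg.svd(W-W.mean(0),full_matrices=False)
    return len(W),W.mean(0),np.arctan2(V[0,1],V[0,0])%np.pi,s
def quat(phi):
    y=np.array([np.cos(phi),np.sin(phi),0]);z=np.array([0,0,-1.])
    return Rot.from_matrix(np.c_[np.cross(y,z),y,z]).as_quat()
E
python3 - <<'E'
from h import *
from rig import arm
for n in("top","scene"):
    p=dict(np.load(f"pics/{n}1.npz"))
    for z in(.038,.05):
        k,c,a,s=brass(p,zc=z);print(n,z,k,c.round(4),np.degrees(a).round(1),s.round(3))
W=np.load("pics/W.npy").reshape(-1,3)
d=W[:,:2]-(.496,.081)
# foot plate top surface
m=(abs(W[:,2]-.012)<.004)&(np.hypot(*d.T)<.23)&(W[:,0]>.42)
r=cv2.minAreaRect(W[m][:,:2].astype(np.float32)*1000);print("plate",m.sum(),r)
m=(W[:,2]>.10)&(np.hypot(*(W[:,:2]-(.522,-.082)).T)<.09)
print("column",m.sum(),W[m].min(0).round(3),W[m].max(0).round(3))
m=(W[:,2]>.035)&(W[:,2]<.06)&(np.hypot(*d.T)<.12);print("hi",np.round(W[m]*1000).astype(int).tolist()[:70])
for ph in(110,90,45,0,-45,-90,-110,-120):
    q=arm.ik([.496,.081,.055],quat(np.radians(ph)));print(ph,None if q is None else np.round(q,2))
E
```

```text
top 0.038 57 [0.4948 0.0765] 87.8 [0.126 0.038]
top 0.05 57 [0.4938 0.0751] 87.8 [0.125 0.038]
scene 0.038 115 [0.4968 0.0826] 89.8 [0.199 0.061]
scene 0.05 115 [0.4954 0.0843] 89.8 [0.198 0.06 ]
plate 1387 ((573.4559936523438, 79.85626220703125), (293.43878173828125, 451.18255615234375), 0.07726021111011505)
column 319 [ 0.484 -0.135  0.157] [ 0.574 -0.064  0.335]
hi [[507, 82, 41], [507, 78, 43], [504, 86, 35], [502, 80, 55], [503, 78, 43], [504, 75, 38], [503, 72, 42], [500, 115, 46], [500, 112, 40], [499, 107, 53], [499, 100, 58], [499, 98, 49], [500, 95, 42], [500, 93, 36], [500, 89, 38], [499, 83, 56], [499, 80, 55], [499, 77, 53], [501, 76, 35], [500, 72, 37], [500, 69, 38], [499, 64, 50], [499, 60, 52], [499, 57, 55], [499, 54, 53], [499, 51, 48], [499, 47, 51], [500, 44, 46], [496, 118, 48], [496, 114, 51], [496, 111, 48], [496, 108, 50], [496, 105, 45], [496, 101, 50], [496, 98, 47], [496, 94, 48], [497, 92, 42], [497, 89, 36], [496, 84, 54], [496, 80, 53], [496, 77, 50], [497, 75, 40], [497, 72, 38], [497, 68, 40], [496, 64, 46], [496, 61, 50], [496, 57, 50], [496, 54, 53], [496, 51, 46], [496, 47, 50], [496, 44, 47], [496, 41, 43], [493, 116, 41], [493, 111, 47], [493, 109, 42], [493, 105, 46], [493, 101, 46], [494, 99, 35], [493, 95, 42], [493, 92, 42], [493, 89, 39], [494, 86, 37], [493, 81, 44], [493, 78, 41], [493, 75, 39], [493, 72, 42], [493, 65, 41], [493, 61, 42], [493, 58, 38], [493, 54, 46]]
110 [ 0.07  0.57  1.91 -0.    0.66 -1.85]
90 [ 0.07  0.57  1.91 -0.    0.66 -1.5 ]
45 [ 0.07  0.57  1.91 -0.    0.66 -0.72]
0 [ 0.07  0.57  1.91 -0.    0.66  0.07]
-45 [ 0.07  0.57  1.91 -0.    0.66  0.85]
-90 [ 0.07  0.57  1.91 -0.    0.66  1.64]
-110 [ 0.07  0.57  1.91 -0.    0.66  1.99]
-120 [ 0.07  0.57  1.91 -0.    0.66  2.16]
```

The measurements agree: axis at (0.496, 0.080), wings at 89° in world, tips at y 41 and 118 mm (77 mm across), and stand yaw about 9°. The joint 6 range covers the whole stroke with a closed fingertip turning along with the wing. I'll approach and make the first stroke.

```bash
cat >> h.py <<'E'
C=np.array([.496,.080]); R0=.031; OFF=.0155; ZT=.052
def pose(phi,z=ZT,off=OFF):
    y=np.array([np.cos(phi),np.sin(phi)]);x=np.array([-y[1],y[0]])
    return np.r_[C+R0*y+off*x,z],quat(phi)
def descend(arm,phi):
    """phi: wing angle, deg; enters 17 deg behind it"""
    p,q=pose(np.radians(phi+17),.16);arm.move_ptp(p,q)
    p[2]=ZT;hit=arm.line_to(p,q,velocity=.08,f_stop=6);print("descend hit",hit);return hit
def stroke(arm,phi,end,step=12,fs=12,v=.025):
    f0=arm.sense()["contact_force"];a=phi+17
    while a>end:
        a=max(a-step,end);p,q=pose(np.radians(a));hit=arm.line_to(p,q,velocity=v,f_stop=fs)
        s=arm.sense();f=s["contact_force"]-f0;r=Rot.from_quat(s["tool_rot"]).as_matrix()
        yw=np.degrees(np.arctan2(r[1,1],r[0,1]))
        print(round(a),"yaw %.1f"%yw,"t %.1f"%s["t"],"Ftan %.1f Frad %.1f Fz %.1f"%(f@r[:,0],f@r[:,1],f[2]),hit)
        if hit or f@r[:,0]>fs: return yw,True
    return a,False
def up(arm,back=.006):
    """back off the wing, then rise"""
    s=arm.sense();r=Rot.from_quat(s["tool_rot"]).as_matrix();p=s["tool_pos"]+back*r[:,0]
    arm.line_to(p,velocity=.05);p[2]=.16;arm.line_to(p,velocity=.15)
E
python3 - <<'E'
from h import *
from rig import arm
arm.move_gripper(0.0,20)
s=arm.sense();p=s["tool_pos"].copy();p[2]=.45;arm.line_to(p,velocity=.25)
P,q=pose(np.radians(106),.45);arm.move_ptp(P,q);print(arm.sense()["t"],arm.sense()["finger_gap"])
if not descend(arm,89):
    print(stroke(arm,89,-95))
    if 1: up(arm)
p=arm.grab_frame("top");print(brass(p)[:3],arm.sense()["t"])
cv2.imwrite("pics/top2.png",cv2.resize(p["frame"][120:280,100:320],(660,480)))
E
```

```text
4.9417 -4.0723375516929844e-05
descend hit False
94 yaw 94.1 t 8.0 Ftan -1.8 Frad -0.5 Fz 0.0 False
82 yaw 82.2 t 8.4 Ftan -1.2 Frad -0.5 Fz -0.9 False
70 yaw 70.2 t 8.9 Ftan 0.5 Frad 0.2 Fz -0.8 False
58 yaw 58.2 t 9.3 Ftan -0.6 Frad 0.5 Fz 0.4 False
46 yaw 46.2 t 9.8 Ftan -0.0 Frad 0.1 Fz -1.7 False
34 yaw 34.2 t 10.2 Ftan 1.3 Frad 0.3 Fz -0.5 False
22 yaw 22.2 t 10.7 Ftan 0.3 Frad -0.2 Fz -0.6 False
10 yaw 10.2 t 11.1 Ftan 0.6 Frad 0.1 Fz -1.1 False
-2 yaw -1.8 t 11.5 Ftan 0.1 Frad 0.8 Fz -1.6 False
-14 yaw -13.8 t 12.0 Ftan 0.7 Frad -0.3 Fz -0.8 False
-26 yaw -25.8 t 12.4 Ftan 1.3 Frad -0.3 Fz 0.7 False
-38 yaw -37.8 t 12.9 Ftan 2.0 Frad -0.1 Fz 0.4 False
-50 yaw -49.8 t 13.3 Ftan 0.8 Frad -0.2 Fz -0.4 False
-62 yaw -61.8 t 13.7 Ftan 1.8 Frad 0.4 Fz 0.5 False
-74 yaw -73.8 t 14.2 Ftan 2.1 Frad 0.8 Fz -0.1 False
-86 yaw -85.8 t 14.6 Ftan 1.4 Frad 0.6 Fz 0.0 False
-95 yaw -94.7 t 15.0 Ftan 2.7 Frad -0.7 Fz -0.1 False
(-95, False)h.py:14: RuntimeWarning: Mean of empty slice.
  _,s,V=np.linalg.svd(W-W.mean(0),full_matrices=False)
  ret = um.true_divide(
h.py:15: RuntimeWarning: Mean of empty slice.
  return len(W),W.mean(0),np.arctan2(V[0,1],V[0,0])%np.pi,s
Traceback (most recent call last):
  File "h.py", line 15, in brass
    return len(W),W.mean(0),np.arctan2(V[0,1],V[0,0])%np.pi,s
                                       ~^^^^^
IndexError: index 0 is out of bounds for axis 0 with size 0
```

The arm hides the nut from the top camera, so I'll move aside at height and look.

```bash
python3 - <<'E'
from h import *
from rig import arm
s=arm.sense();p=s["tool_pos"].copy();p[2]=.25;arm.line_to(p,velocity=.25)
arm.move_ptp([.38,.36,.25],quat(np.radians(0)))
for n in("top","scene"):
    p=arm.grab_frame(n)
    try: print(n,brass(p)[:3],np.degrees(brass(p)[2]),arm.sense()["t"])
    except Exception as e: print(n,e)
    if n=="top":a=p["frame"][120:280,100:320]
    else:b=p["frame"][180:340,150:370]
cv2.imwrite("pics/two2.png",cv2.resize(np.hstack([a,b]),(800,291)))
E
```

```text
top (61, array([0.49467414, 0.07551752]), np.float64(1.4217406212731383)) 81.4597371612584 18.025
scene (120, array([0.49630494, 0.08300597]), np.float64(1.4533592896980256)) 83.27135341582802 18.075
```

View pics/two2.png

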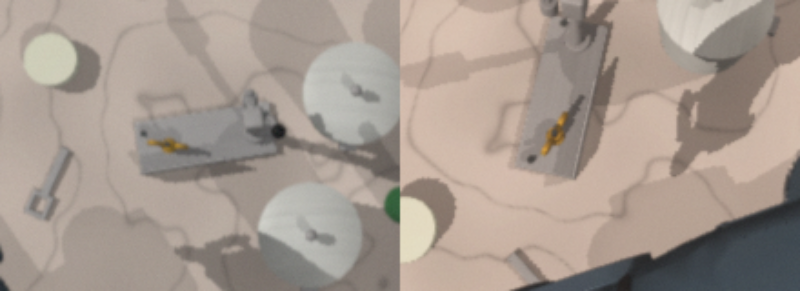

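The two crops show the wing at 83°, where a half-turn stroke should leave it. The opener, coasters, bucket and bottle haven't moved. Next are strokes 2 and 3, with stop detection.

```bash
python3 - <<'E'
from h import *
from rig import arm
phi=83
for k in range(2):
    if k==0:
        P,q=pose(np.radians(phi+17),.25);arm.move_ptp(P,q)
    if descend(arm,phi): break
    a,st=stroke(arm,phi,-97)
    print("stroke",k,a,st,arm.sense()["t"])
    if st:
        print(arm.sense()["contact_force"].round(1));break
    up(arm)
E
```

```text
descend hit False
88 yaw 88.1 t 22.4 Ftan 1.6 Frad 0.8 Fz -0.7 False
76 yaw 76.2 t 22.9 Ftan 2.3 Frad 1.3 Fz -0.1 False
64 yaw 64.2 t 23.3 Ftan 2.0 Frad 0.5 Fz 0.0 False
52 yaw 52.2 t 23.8 Ftan 1.9 Frad -0.7 Fz -0.1 False
40 yaw 40.2 t 24.2 Ftan 2.4 Frad -1.2 Fz -0.3 False
28 yaw 28.2 t 24.6 Ftan 2.9 Frad -0.7 Fz -0.4 False
16 yaw 16.2 t 25.1 Ftan 3.2 Frad -1.1 Fz -0.4 False
4 yaw 4.2 t 25.5 Ftan 1.3 Frad -0.7 Fz -0.3 False
-8 yaw -7.8 t 26.0 Ftan 1.7 Frad -1.8 Fz 0.1 False
-20 yaw -19.8 t 26.4 Ftan 2.3 Frad -0.6 Fz -0.8 False
-32 yaw -31.8 t 26.9 Ftan 1.7 Frad -1.1 Fz 0.3 False
-44 yaw -43.8 t 27.3 Ftan 0.7 Frad -1.3 Fz -0.2 False
-56 yaw -55.8 t 27.7 Ftan 1.0 Frad -2.7 Fz 0.2 False
-68 yaw -67.8 t 28.2 Ftan 1.1 Frad -1.2 Fz -0.5 False
-80 yaw -79.8 t 28.6 Ftan 1.2 Frad -1.3 Fz 0.5 False
-92 yaw -91.8 t 29.1 Ftan -0.1 Frad -1.4 Fz 0.1 False
-97 yaw -96.8 t 29.3 Ftan -1.0 Frad -1.1 Fz 0.2 False
stroke 0 -97 False 29.3333
descend hit False
88 yaw 88.1 t 35.2 Ftan 0.9 Frad 0.0 Fz 0.6 False
76 yaw 76.1 t 35.6 Ftan 4.5 Frad -1.2 Fz 0.7 False
64 yaw 71.1 t 35.9 Ftan 6.1 Frad -0.2 Fz 3.3 True
stroke 1 71.07074049616689 True 35.875
[-4.9  1.5  3.5]
```

The push stopped at 71°, about 6.6 rad in total, which is a plausible hard stop. I'll push again, harder, to confirm.

```bash
python3 - <<'E'
from h import *
from rig import arm
print(stroke(arm,71-17,48,step=6,fs=22,v=.012))
arm.hold(.3);s=arm.sense();print(s["contact_force"].round(1),s["tool_pos"].round(4),s["t"])
E
```

```text
65 yaw 65.5 t 36.4 Ftan 2.2 Frad 1.0 Fz 1.8 True
(np.float64(65.54568391798547), True)
[-7.3  2.9  6.1] [0.4878 0.1154 0.0502] 36.7083
```

```bash
python3 - <<'E'
from h import *
from rig import arm
up(arm,.008)
s=arm.sense();p=s["tool_pos"].copy();p[2]=.25;arm.line_to(p,velocity=.25)
arm.move_ptp([.38,.36,.25],quat(np.radians(45)))
print(arm.sense()["contact_force"].round(1))
for n in("top","scene"):
    p=arm.grab_frame(n)
    k,c,a,_=brass(p);print(n,k,c.round(4),np.degrees(a).round(1),arm.sense()["t"])
    print([(np.round(d["position"],4).tolist(),round(d["score"],2)) for d in arm.spot_point(p,"nut_center")][:2])
    f=p["frame"]; 
    if n=="top":
        a=cv2.resize(f[160:240,145:255],(400,291));
        d=p["depth"];K,T=p["camera_matrix"],p["T"];R,Cc=np.mgrid[0:384,0:512]
        W=np.stack([(Cc-K[0,2])/K[0,0]*d,-(R-K[1,2])/K[1,1]*d,-d],-1)@T[:3,:3].T+T[:3,3];W=W.reshape(-1,3)
        for nm,V in(("now",W),("before",np.load("pics/W.npy").reshape(-1,3))):
            m=(np.hypot(*(V[:,:2]-C).T)<.045)&(V[:,2]>.03)&(V[:,2]<.07);print(nm,m.sum(),V[m,2].mean())
    else:b=cv2.resize(f[210:290,180:290],(400,291))
cv2.imwrite("pics/two3.png",np.hstack([a,b]))
E
```

```text
[0.6 0.6 0.1]
top 59 [0.4949 0.0772] 79.6 39.5083
[]
now 87 0.043164072664329235
before 91 0.04449643913705999
scene 120 [0.4964 0.0838] 79.0 39.6083
[([0.4942, 0.0809, 0.0363], 0.43)]Traceback (most recent call last):
  File "<stdin>", line 19, in <module>
    return _nx.concatenate(arrs, 0, dtype=dtype, casting=casting)
           ~~~~~~~~~~~~~~~^^^^^^^^^^^^^^^^^^^^^^^^^^^^^^^^^^^^^^^
ValueError: all the input arrays must have same number of dimensions, but the array at index 0 has 1 dimension(s) and the array at index 1 has 3 dimension(s)
```

The wing reads 79° in both views, about 6.5 rad in total, and the nut has sunk. It held against 8 N. I'll do one flush push to make sure it's seated, then retract.

```bash
python3 - <<'E'
from h import *
from rig import arm
w=np.radians(79)
P,q=pose(w,.16,.024);arm.move_ptp(P,q)
P[2]=ZT;print("d",arm.line_to(P,q,velocity=.08,f_stop=6))
f0=arm.sense()["contact_force"]
x=np.array([-np.sin(w),np.cos(w)])
for off in(.017,.013,.009,.005):
    P,q=pose(w,ZT,off);hit=arm.line_to(P,q,velocity=.02,f_stop=14)
    s=arm.sense();print(off,hit,"off %.4f"%((s["tool_pos"][:2]-C)@x),"z %.4f"%s["tool_pos"][2],(s["contact_force"]-f0).round(1),"Ft %.1f"%((s["contact_force"]-f0)[:2]@x),round(s["t"],1))
    if (s["contact_force"]-f0)[:2]@x>20 or hit:break
arm.hold(.3);s=arm.sense();print((s["contact_force"]-f0).round(1),"off %.4f"%((s["tool_pos"][:2]-C)@x))
up(arm,.010)
s=arm.sense();p=s["tool_pos"].copy();p[2]=.25;arm.line_to(p,velocity=.25)
arm.move_ptp([.38,.36,.25],quat(np.radians(45)))
for n in("top","scene"):
    p=arm.grab_frame(n);k,c,a,_=brass(p);print(n,k,np.degrees(a).round(1),arm.sense()["t"])
    cv2.imwrite(f"pics/{n}4.png",p["frame"])
A=cv2.imread("pics/top4.png");B=cv2.imread("pics/scene4.png")
cv2.imwrite("pics/two4.png",cv2.resize(np.hstack([A,B]),(800,300)))
E
```

```text
d False
0.017 False off 0.0170 z 0.0520 [-0.1  0.4 -2. ] Ft 0.1 42.7
0.013 False off 0.0143 z 0.0517 [-7.2  3.9  3.2] Ft 7.8 43.1
0.009 True off 0.0144 z 0.0509 [-4.7  2.9  0.9] Ft 5.2 43.3
[-4.7  2.5  1.9] off 0.0143
top 59 79.3 46.4583
scene 119 78.9 46.5083
```

View pics/two4.png

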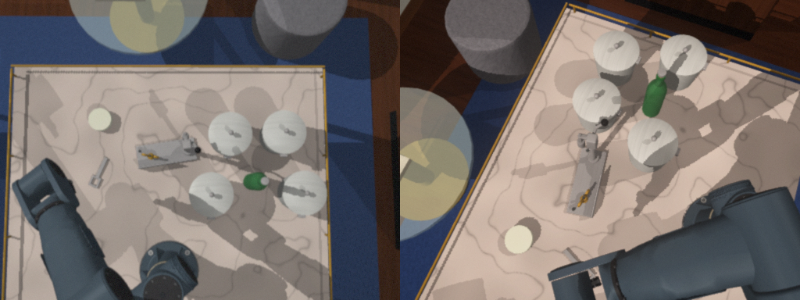

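The nut did not move under the flush push: the angle stays at 79° and the tool stalled at 14.3 mm. The crops show everything else in place and the arm clear, so I'm handing in.

```bash
python3 -c "
from rig import arm
print(arm.sense()['contact_force'].round(1)); print(arm.sign_off())"
```

```text
[ 0.  -0.7 -0.2]
the job is handed in; nothing more can be done
None
```

I turned the wing nut clockwise about 370° (6.5 rad), pushing only the wings, until it met its hard stop and stayed put under a final push of about 8 N; the pictures show nothing else moved, and I handed the job in with the arm clear.

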